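Strike a day-old mortar prism from its mould and lay it out to cure

TASK

Strike the mortar test prism: slide the mould's loose U-shaped frame along its keyhole slots, away from the end wall, until the stud heads stand in the wide ends, lift it straight off and stand it the right way up on the bare table. Then take the prism out and lay it the same way up on the free half of the rack, across both battens, beside the first prism without touching it. The mortar is only a day old and crumbles easily: grip the prism as lightly as you can, set it down softly without letting it drop, knock it against nothing, and leave the first prism and the things lying about where they are.

Things in the scene. Friction and masses are not known exactly. Their poses are not given: they have to be found in the camera images.
- mould_base: Fixed steel mould base: plate 12 mm thick, 118 mm wide, x = -130 to +104 mm. Origin: its underside, on the table, below the middle of the mould cavity; +x along the mould to the fixed end wall (inner face at x = +81 mm, 44 mm high), z up. Four studs at x = -75 and +43, y = +-40 mm: shank 6 mm, head 13 mm across, its top 10 mm above the plate.
- stop_bar (a point): Middle of the face of the bar (10 mm high) that stands across the mould base at x = -108.5 mm. The frame's front wall meets it after 18 to 20 mm of sliding, when the stud heads stand in the wide ends of the keyholes: there the frame lifts straight off (16 to 20 mm of slide will do).
- frame_grip (a point): Loose U-shaped aluminium frame of the mould, about 0.4 kg, 44 mm high: side walls 170 mm long, 55 mm over their outsides, 43 mm inside, a front wall at -x, open at +x, above and below. This point: mid-length, midway between the side walls, 22 mm above its underside; axes as the base's. Grasp it here from above across the side walls; its ears keep 38 mm away along x.
- frame_foot (a point): Middle of the frame's underside (22 mm below frame_grip). At the start it rests on the base plate. At the foot, four ears 5 mm thick reach 54 mm either side, with keyhole slots along x: 8 mm wide, wide ends 18 mm. The studs in the narrow parts hold the frame down. Once slid towards -x it lifts straight up; raise this point above the prism's top (52 mm over the table) before moving sideways.
- prism_centre (a point): Centre of the new mortar prism, 160 (x) x 40 x 40 mm, about 0.5 kg, in the mould between the frame's walls, standing on the base plate, its top 4 mm below the frame's rim. Frame off, take it across 40 mm from above at mid-length. It crumbles under more than 50 N a finger (20 to 35 N is ample) or knocks over 40 N: set it down at 20 mm/s or slower and let go once it rests.
- rack: Wooden drying rack, fixed, 30 mm high: two battens 28 x 160 x 18 mm along y, at x = -48 and +48 mm, on two laths. Origin: on the table below the rack's middle, z up. The first prism lies across the battens at about y = -50 mm (-46 to -52), its length along x.
- rack_free (a point): Middle of the rack's free half, level with the tops of the battens (30 mm above the table), at y = +35 mm in the rack's frame; axes as the rack's. The new prism's underside belongs here, its length along the rack's x. The free half is the +y half of the rack.
- prism_first_centre (a point): Centre of the first prism, of the same shape and size, lying across the battens on the other half of the rack; leave it. (The table straight ahead of the robot, between the mould and the rack, 0.38 to 0.57 m out, is bare, with room for the frame, its length pointing ahead.)
- line_reel: Reel of mason's line, 66 mm across and 60 mm high, on the table; leave it. Origin: centre of its underside.
- marker: Marker pen 14 x 132 x 16 mm lying on the table on the robot's side of the work; leave it. Origin: centre of its underside.
- brick_offcut: Red brick offcut, 52 x 75 x 30 mm, on the table; leave it. Origin: centre of its underside.

How it is judged:
By the outcome, as a careful person would: the job done as asked, in the order asked, and still so for the second after the job is handed in, with the robot touching nothing.
It also fails if it takes over 64 s, if anything falls off the work surface, if the arm or the gripper's body presses on something with over 40 N, if the wrist force passes 120 N, or if a joint passes its speed limit or range.

ROBOT

A 7-joint arm with a two-finger parallel gripper is mounted at the origin on the work surface; the furniture and walls round the work are solid. World frame = base frame: x ahead of the robot, y to its left, z up, the work surface at z = 0. Lengths are in m, angles in degrees, forces in N, time in s.
With the tool pointing down it reaches from about 0.35 to 0.9 m from the base axis. Payload 7.2 kg.
Tool frame: the origin (TCP) lies between the finger pads; the fingertips stand 25 mm ahead of it and the grasp point (between the pads) lies 6 mm ahead of it; z points along the fingers, y is the line along which they close (so a half turn about z gives the same grasp; the last joint's range is limited). The gripper opens to 85 mm and grips with 20 to 120 N. Pads are 22 mm wide; open, the fingers measure 114 mm over their backs; the gripper's body (76 mm by 85 mm) begins 54 mm behind the grasp point. The pads swing forward as they close: fully open they stand 13 mm farther back than shut.
Start: joints at [-80.684, 23.554, -0.728, 91.456, 0.321, 64.991, -4.71], TCP at [0.143, 0.608, 0.256] pointing down, gripper open.
Joint ranges: [-169.25, 169.25], [-16.82, 113.86], [-84.01, 82.57], [7.8, 145.47], [-59.2, 239.2], [7.22, 106.19], [-163.78, 163.78]. Speed limits (degrees/s): [136.94, 136.94, 172.46, 172.46, 180, 180, 180].

INTERFACE

Orientations are given as [roll, pitch, yaw] about the fixed x, y, z axes, in that order (R = Rz(yaw) Ry(pitch) Rx(roll)).
In Python, from bench import observe, read_camera, camera_model, hand_in, boxes_of, mark_of gives the robot as it stands.
- The arm moves only by the shell command python3 -m jog 'ROWS'. ROWS is text: rows parted by semicolons, each of 5 numbers parted by spaces: the shift along the tool's x, y, z in mm, then the turn about the tool's z in degrees, then the gripper's target within -1 to 1 (shut at 1, half-way at 0, fully open at -1). A call has 1 to 5 rows; each row is the pose to reach, as a shift and turn from the pose commanded when the call began, along the tool's axes at that moment; what a row does not reach only later rows make up. A row lasts 1/8 s, in which the tool goes at most 62.5 mm and 10.7 degrees, less where a joint would pass 70% of its speed; a pose out of reach is approached as far as the arm can. A call with a gripper value outside its range is refused whole. The fingers move at their own pace and stop on an object; the grip force is fixed at half the most. Time passes only in rows, so rows that repeat a pose let the fingers close. It gives the time, the measured TCP pose, the force, the opening and the grip force at its end, in the units of the state.
- observe(): the state, without advancing time (a new reading comes with each control period).
- read_camera(name): name is "side" or "top"; returns (picture, depth): 384x512x3 uint8, red, green, blue; 384x512 float32, m along the optical axis (not along the pixel's ray), 0 where there is no reading.
- camera_model(name): a dict with "mtx" (3x3 intrinsics, pixels), "k1" (the pictures are not rectified: a ray, as slopes to the right and down, at radius r is drawn at 1 + k1 r^2 times it, then the intrinsics apply), "xyz" and "attitude" of the camera in the world. Camera axes: x right, y down, z forward; pixel columns grow to the right and rows downward; lengths in m; the calibration is good to about 2 mm. A picture is of the moment at which its call begins. camera_model takes no time and is no camera call.
- hand_in(): hands the job in; it is judged then, once.
Trained networks look in the newest picture that a camera, given by its name, has taken for a name from the list of things; names that differ only in an ending like _2 or _b are one class to them, and where a whole thing is asked for, a point or a joint stands for the part that bears it (a point fixed in the world has none). Each returns a list of dicts, best first, with "confidence" (0 to 1); they miss things now and then, are a little off and sometimes report something else, mostly with a low value. They report only what shows in the picture. A call takes as long as a camera call.
- boxes_of(camera, target): "centre" ([row, column] in pixels, amid what is visible of it).
- mark_of(camera, target): "centre" ([row, column] in pixels: a listed point, or the origin of a listed thing).
The state is a dict: "time": time; "q": joint angles; "qd": joint speeds; "joint_torque": joint torques, N m; "eef_pos": TCP position; "tcp_rot": TCP orientation; "ft_force": force on the tool from outside, world axes, zero at the start; "ft_torque": the same for the moment, N m; "gripper_width": finger opening in m; "gripper_force": force on a finger pad.
Only numpy, scipy, OpenCV 4.12 (cv2) and the standard library are available. Lean on these libraries where they do the work, as an engineer would, in place of code of your own. Each camera call takes 0.05 s, during which the arm holds its last target. There are 200 camera calls.

## Working session

There is one attempt and no reset: what is moved stays moved. The work goes in short steps, Python scripts to look and compute and a shell command to move; the robot and the scene stay as the last step left them, time stands still between calls to the robot, and variables do not carry over. Pictures are saved under pics/ and viewed, at most 10 in all, crops included, and the job is handed in when it is done.

```bash
ls; mkdir -p pics; cat > h.py <<'E'
import numpy as np, cv2
from scipy.spatial.transform import Rotation as R
from bench import *
def cam(n):
    m=camera_model(n); a=np.array(m["attitude"],float)
    Rm=a if a.shape==(3,3) else R.from_euler('xyz',a,degrees=True).as_matrix()
    return np.array(m["mtx"]),m["k1"],np.array(m["xyz"]),Rm
def ray(n,rc):
    K,k1,t,Rm=cam(n)
    d=cv2.undistortPoints(np.array([[[rc[1],rc[0]]]],float),K,np.array([k1,0,0,0.])).ravel()
    return t,Rm@np.array([d[0],d[1],1])
def atz(n,rc,z):
    t,d=ray(n,rc); return t+d*(z-t[2])/d[2]
def proj(n,P):
    K,k1,t,Rm=cam(n); P=np.atleast_2d(P)
    uv,_=cv2.projectPoints(P,*(lambda Q:(cv2.Rodrigues(Q)[0],-Q@t))(Rm.T),K,np.array([k1,0,0,0.]))
    return uv.reshape(-1,2)
def cloud(n,dep):
    K,k1,t,Rm=cam(n); v,u=np.mgrid[:dep.shape[0],:dep.shape[1]]
    d=cv2.undistortPoints(np.stack([u,v],-1).reshape(-1,1,2).astype(float),K,np.array([k1,0,0,0.])).reshape(-1,2)
    P=np.c_[d,np.ones(len(d))]*dep.reshape(-1,1)
    return (P@Rm.T+t).reshape(*dep.shape,3)
E
python3 - <<'E'
from h import *
Z=dict(mould_base=0,stop_bar=.017,frame_grip=.034,frame_foot=.012,prism_centre=.032,rack=0,rack_free=.03,prism_first_centre=.05,line_reel=0,marker=0,brick_offcut=0)
for n in("top","side"):
    m=camera_model(n);print(n,m)
    p,d=read_camera(n);cv2.imwrite(f"pics/{n}0.png",p[...,::-1]);np.save(f"{n}0.npy",d);np.save(f"{n}0p.npy",p)
    for k,z in Z.items():
        r=mark_of(n,k)[:2]
        print(k,[(np.round(x["centre"],1).tolist(),round(x["confidence"],2),np.round(atz(n,x["centre"],z),4).tolist()) for x in r])
print(observe())
E
```

```text
pics
top {'mtx': array([[459.25114479,   0.        , 256.73330653],
       [  0.        , 459.25114479, 191.83848495],
       [  0.        ,   0.        ,   1.        ]]), 'k1': 0.008886952456688569, 'xyz': array([ 0.14135416, -0.02957056,  1.40884416]), 'attitude': array([-168.91822894,    1.11808276,  -91.58811142])}
mould_base [([167.1, 188.5], 0.67, [0.5047, 0.2042, 0.0])]
stop_bar [([196.5, 195.9], 0.8, [0.4059, 0.1784, 0.017]), ([164.5, 191.6], 0.71, [0.5084, 0.1916, 0.017])]
frame_grip [([163.0, 193.0], 0.81, [0.5085, 0.1846, 0.034])]
frame_foot []
prism_centre [([230.0, 364.9], 0.69, [0.2852, -0.3304, 0.032]), ([163.8, 190.6], 0.59, [0.5067, 0.1924, 0.032])]
rack [([160.0, 315.7], 0.85, [0.5146, -0.1989, 0.0])]
rack_free [([159.1, 306.1], 0.98, [0.5105, -0.1658, 0.03])]
prism_first_centre [([155.6, 335.5], 0.62, [0.5132, -0.2538, 0.05])]
line_reel [([233.9, 130.2], 0.76, [0.2981, 0.3843, 0.0])]
marker [([229.5, 362.2], 0.54, [0.2904, -0.3293, 0.0])]
brick_offcut [([191.7, 391.9], 0.66, [0.4052, -0.4295, 0.0])]
side {'mtx': array([[466.28004968,   0.        , 259.82632315],
  
[... 1107 characters left out ...]
me': 1.2, 'q': array([-80.68302248,  23.55386689,  -0.72728183,  91.45774412,
         0.31935938,  64.9911207 ,  -4.71039145]), 'qd': array([-0.03892673, -0.04438202,  0.03672238,  0.06101776, -0.06957561,
        0.09047367,  0.0879024 ]), 'joint_torque': array([-1.41311534e-05, -6.00422359e+01,  6.81567863e-01, -2.99733961e+01,
        1.40246318e-02,  2.03819312e-03, -1.52487166e-05]), 'eef_pos': array([0.14298411, 0.60840318, 0.25628627]), 'tcp_rot': array([-1.79999206e+02, -1.14693508e-03,  1.66774342e+02]), 'ft_force': array([ 0.7962795 ,  0.4611439 , -0.25888954]), 'ft_torque': array([-0.00142626,  0.00603065,  0.01782995]), 'gripper_force': 0.0, 'gripper_width': 0.08559328909570367}
```

```bash
python3 - <<'E'
from h import *
for n in("top","side"):
    C=cloud(n,np.load(n+"0.npy"))
    def rect(name,x0,x1,y0,y1,z0,z1):
        m=(C[...,0]>x0)&(C[...,0]<x1)&(C[...,1]>y0)&(C[...,1]<y1)&(C[...,2]>z0)&(C[...,2]<z1)
        P=C[m]
        if len(P)<20: print(name,len(P));return
        q=cv2.minAreaRect((P[:,:2]*1000).astype(np.float32));print(n,name,len(P),"zmed",round(float(np.median(P[:,2])),4),np.round(q[0],1),np.round(q[1],1),round(q[2],1))
    rect("mould top",.35,.68,.08,.30,.044,.08)
    rect("mould plate",.33,.70,.08,.30,.006,.08)
    rect("rack",.38,.65,-.32,-.09,.024,.036)
    rect("rackall",.38,.65,-.32,-.09,.02,.09)
    rect("prism1",.38,.65,-.35,-.15,.06,.08)
    m=(abs(C[...,0]-.47)<.1)&(abs(C[...,1]-0)<.06);print("table z",np.median(C[m][:,2]))
a=cv2.imread("pics/top0.png")[90:290,90:430];b=cv2.imread("pics/side0.png")[120:300,130:430]
cv2.imwrite("pics/t1.png",cv2.resize(a,None,fx=2.3,fy=2.3,interpolation=cv2.INTER_CUBIC))
cv2.imwrite("pics/s1.png",cv2.resize(b,None,fx=2.6,fy=2.6,interpolation=cv2.INTER_CUBIC))
E
```

```text
top mould top 1045 zmed 0.0526 [510.1 194.7] [184.3  55.8] 7.3
top mould plate 2811 zmed 0.0175 [474.8 190.3] [217.6 289.2] 89.3
top rack 653 zmed 0.0295 [ 502.7 -202. ] [159.9 140.1] 87.9
top rackall 1472 zmed 0.0516 [ 512.4 -201.8] [159.9 162.8] 88.6
top prism1 705 zmed 0.0695 [ 511.5 -250. ] [161.1  41.4] 0.8
table z -9.345220538525822e-06
side mould top 750 zmed 0.05 [515.9 194. ] [183.7  57.4] 7.9
side mould plate 1863 zmed 0.0268 [502.3 192.4] [241.3 119.1] 7.2
side rack 369 zmed 0.0279 [ 528.  -184.6] [142.7 164.1] 78.7
side rackall 1021 zmed 0.0428 [ 517.1 -197.8] [155.1 166.6] 88.8
side prism1 347 zmed 0.0666 [ 514.8 -249.6] [165.5  49.7] 0.9
table z -0.005127585126934564
```

View pics/t1.png

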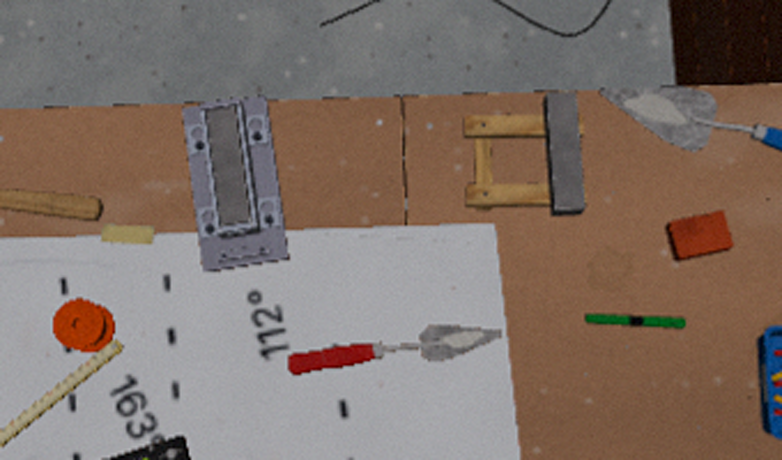

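View pics/s1.png

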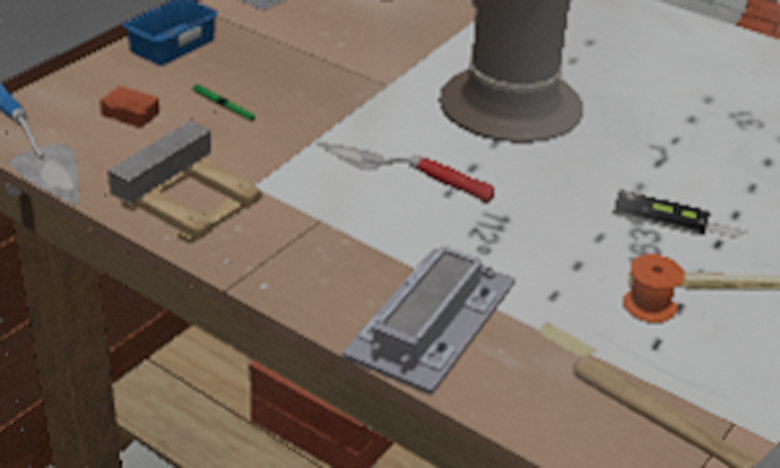

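The top crop shows the mould at crop (237,180), with its stop bar at the near end and its end wall at the far end. The rack is at (520,155), with the first prism on its right half. The reel, marker and brick lie clear. The side view agrees. Next I refine the poses.

```bash
python3 - <<'E'
from h import *
from scipy.optimize import minimize
def fit(C,zlo,zhi,box,L,W,x0):
    # rectangle LxW pose best separating inside/outside points of mask
    m=(C[...,0]>box[0])&(C[...,0]<box[1])&(C[...,1]>box[2])&(C[...,1]<box[3])
    P=C[m]; s=np.where((P[:,2]>zlo)&(P[:,2]<zhi),1.,-1.)
    def f(p):
        c,sn=np.cos(p[2]/57.3),np.sin(p[2]/57.3);d=P[:,:2]*1000-p[:2]
        u=abs(d@[c,sn])-L/2;v=abs(d@[-sn,c])-W/2
        return -(s/(1+np.exp(np.clip(np.maximum(u,v)/1.5,-30,30)))).sum()
    r=minimize(f,x0,method="Nelder-Mead",options=dict(maxiter=2000,initial_simplex=np.array(x0)+np.array([[0,0,0],[8,0,0],[0,8,0],[0,0,4]])))
    return np.round(r.x,2)
for n in("top","side"):
    C=cloud(n,np.load(n+"0.npy")).copy()
    off=np.median(C[(abs(C[...,0]-.5)<.06)&(abs(C[...,1]-0)<.06)][:,2]);C[...,2]-=off
    print(n,"zoff",off)
    p=fit(C,.006,.2,(.34,.68,.09,.29),234,118,[495,193,7]);a=p[2]/57.3
    print("plate",p,"origin",p[:2]+13*np.array([np.cos(a),np.sin(a)]))
    print("frame+wall z>.047 (184x55)",fit(C,.046,.2,(.34,.68,.11,.27),184,55,[510,193,7]))
    print("prism1",fit(C,.055,.2,(.38,.65,-.33,-.15),160,40,[512,-250,0]))
    print("rack",fit(C,.015,.2,(.38,.65,-.31,-.09),124,160,[512,-200,0]))
    for xb in((.43,.50),(.53,.60)):
        m=(C[...,0]>xb[0])&(C[...,0]<xb[1])&(C[...,1]>-.20)&(C[...,1]<-.1)&(abs(C[...,2]-.03)<.006)
        q=cv2.minAreaRect((C[m][:,:2]*1000).astype(np.float32));print("batten",m.sum(),np.round(q[0],1),np.round(q[1],1),round(q[2],1))
    m=(C[...,0]>.34)&(C[...,0]<.60)&(abs(C[...,1])<.1)&(C[...,2]>.006);print("bare zone things",m.sum(),C[m].min(0) if m.sum() else "",C[m].max(0) if m.sum() else "")
    for k in("frame_grip","prism_centre","rack"):print(k)
E
```

```text
top zoff -0.00046454371496551516
plate [497.81 193.61   7.55] origin [510.6973141  195.31796235]
frame+wall z>.047 (184x55) [513.86 197.03   7.45]
prism1 [ 515.65 -252.68    0.56]
rack [ 512.22 -203.68   -1.36]
batten 218 [ 463.6 -160.3] [79.3 27.4] 89.0
batten 217 [ 559.4 -161.8] [75.6 29.1] 88.5
bare zone things 207 [ 0.34068485 -0.09947319  0.0060025 ] [0.5988509  0.09909944 0.01252996]
frame_grip
prism_centre
rack
side zoff -0.00394924133058927
plate [499.37 191.2    7.68] origin [512.25340597 192.93719617]
frame+wall z>.047 (184x55) [495.04 186.62   8.7 ]
prism1 [ 490.74 -265.35   10.44]
rack [ 502.59 -305.72    0.63]
batten 123 [ 470.6 -158.5] [78.4 31.3] 88.5
batten 143 [ 565.  -160.7] [78.6 34.1] 89.4
bare zone things 72 [ 0.34006815 -0.09406501  0.00600519] [0.59681842 0.09933728 0.00940259]
frame_grip
prism_centre
rack
```

```bash
python3 -m jog '0 0 0 0 0; 0 0 0 0 0;0 0 0 0 0;0 0 0 0 0'; python3 -m jog '0 0 0 0 -0.3;0 0 0 0 -0.3;0 0 0 0 -0.3'
```

```text
time: 1.7
eef_pos: [0.143, 0.6085, 0.2563]
tcp_rot: [180.0, 0.0, 166.8]
ft_force: [-0.6, -0.1, 0.7]
gripper_width: 0.0423
gripper_force: 0.0
time: 2.08
eef_pos: [0.143, 0.6084, 0.2563]
tcp_rot: [-180.0, 0.0, 166.8]
ft_force: [-0.1, -0.7, -0.6]
gripper_width: 0.0554
gripper_force: 0.0
```

```bash
cat >> h.py <<'E'
def togo(x,y,z,yaw):
    """mm shift along tool axes and turn about tool z from here to target TCP (mm, deg)"""
    s=observe();Q=R.from_euler('xyz',s["tcp_rot"],degrees=True)
    d=Q.inv().apply(np.array([x,y,z])-np.array(s["eef_pos"])*1000)
    t=(s["tcp_rot"][2]-yaw+180)%360-180
    print("shift",np.round(d,1),"turn",round(t,1),"time",s["time"],"q",np.round(s["q"]).astype(int))
E
python3 -m jog '-46 -33 12 -4 -1;-92 -66 24 -8 -1;-138 -99 36 -12 -1;-184 -132 48 -16 -1;-230 -165 60 -20.7 -1'
python3 -c "
from h import *
togo(506.3,194.8,150,187.5)"
```

```text
time: 2.7
eef_pos: [0.3303, 0.3939, 0.1962]
tcp_rot: [180.0, 0.0, -172.4]
ft_force: [1.0, 1.2, 0.1]
gripper_width: 0.0855
gripper_force: 0.0
shift [-148.  -220.7   46.2] turn 0.1 time 2.7 q [-56  16   0 111   0  53  42]
```

```bash
python3 -m jog '-33 -50 10 0 -1;-66 -99 20 0 -1;-99 -148 30 0 -1;-132 -197 40 0 -1;-148 -220.7 46 0 -1'
python3 - <<'E'
from h import *
togo(506.3,194.8,48,187.5)
p,d=read_camera("side");a=p[150:320,190:400,::-1]
K=proj("side",observe()["eef_pos"]);print(K)
cv2.imwrite("pics/s2.png",cv2.resize(a,None,fx=3,fy=3,interpolation=cv2.INTER_CUBIC))
E
```

```text
time: 3.32
eef_pos: [0.5066, 0.1922, 0.15]
tcp_rot: [-179.9, 0.0, -172.8]
ft_force: [-0.7, -0.1, -0.4]
gripper_width: 0.0854
gripper_force: 0.0
shift [1.00e-01 2.80e+00 1.02e+02] turn -0.3 time 3.325 q [-31  22   7 110  -3  48  74]
[[296.75553774 205.82528506]]
```

View pics/s2.png

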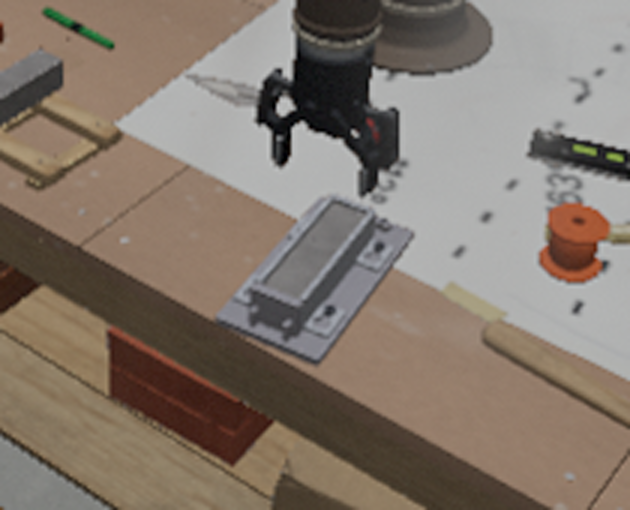

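The gripper hangs open above the mould at crop (320,130), squared to the frame below it at (315,255), and nothing is in the way. I descend.

```bash
python3 -m jog '0 0 20 -0.3 -1;0 0 50 -0.3 -1;0 0 70 -0.3 -1;0 0 70 -0.3 -1'
python3 -c "
from h import *
togo(506.3,194.8,47,187.5)"
```

```text
time: 3.88
eef_pos: [0.5036, 0.1955, 0.0791]
tcp_rot: [-180.0, -0.2, -172.2]
ft_force: [-0.2, 0.5, 0.2]
gripper_width: 0.0857
gripper_force: 0.0
shift [-2.7 -1.  32.1] turn 0.3 time 3.875 q [-31  28   6 113  -4  39  75]
```

```bash
python3 -m jog '-2 -0.8 10 0 -1;-2 -0.8 22 0 -1;-2 -0.8 32 0 -1;-2 -0.8 32 0 -1;-2 -0.8 32 0 -0.2'
python3 -m jog '0 0 0 0 -0.25;0 0 0 0 -0.27;0 0 0 0 -0.28;0 0 0 0 -0.28'
python3 -c "
from h import *
togo(506.3,194.8,47,187.5)"
```

```text
time: 4.5
eef_pos: [0.5068, 0.1951, 0.0484]
tcp_rot: [-180.0, 0.0, -172.2]
ft_force: [0.8, -0.9, -0.5]
gripper_width: 0.0697
gripper_force: 0.0
time: 5.0
eef_pos: [0.507, 0.1951, 0.0487]
tcp_rot: [180.0, 0.0, -172.2]
ft_force: [-1.3, -1.1, 5.4]
gripper_width: 0.0546
gripper_force: 20.9
shift [ 0.7 -0.2  1.7] turn 0.3 time 5.0 q [-30  31   5 113  -5  36  76]
```

```bash
python3 -m jog '0 0 0 0 -0.24;0 0 0 0 -0.24';  python3 -m jog '0 0 0 0 0.1;0 0 0 0 0.1;0 0 0 0 0.1'
python3 -m jog '2 0 0 0 0.1;4 0 0 0 0.1;6 0 0 0 0.1;8 0 0 0 0.1;8 0 0 0 0.1'
```

```text
time: 5.25
eef_pos: [0.507, 0.1951, 0.0489]
tcp_rot: [180.0, 0.0, -172.2]
ft_force: [-1.3, -1.9, 7.9]
gripper_width: 0.0541
gripper_force: 61.9
time: 5.62
eef_pos: [0.507, 0.195, 0.0489]
tcp_rot: [180.0, 0.0, -172.2]
ft_force: [-1.4, -2.1, 8.3]
gripper_width: 0.0539
gripper_force: 61.9
time: 6.25
eef_pos: [0.5004, 0.1942, 0.0489]
tcp_rot: [180.0, 0.2, -172.2]
ft_force: [5.1, -0.7, 4.7]
gripper_width: 0.0541
gripper_force: 63.2
```

```bash
python3 -m jog '2 0 0 0 0.1;4 0 0 0 0.1;6 0 0 0 0.1;8 0 0 0 0.1;8 0 0 0 0.1';python3 -m jog '1 0 0 0 0.1;2 0 0 0 0.1;2 0 0 0 0.1'
```

```text
time: 6.88
eef_pos: [0.4922, 0.1936, 0.0489]
tcp_rot: [180.0, 0.2, -172.2]
ft_force: [4.8, 0.9, 4.5]
gripper_width: 0.0541
gripper_force: 63.3
time: 7.25
eef_pos: [0.4903, 0.1933, 0.0489]
tcp_rot: [180.0, 0.2, -172.2]
ft_force: [4.6, 1.8, 4.5]
gripper_width: 0.054
gripper_force: 63.4
```

```bash
python3 -m jog '1 0 0 0 0.1;1 0 0 0 0.1;1 0 0 0 0.1';python3 -m jog '1 0 0 0 0.1;1 0 0 0 0.1;1 0 0 0 0.1'
```

```text
time: 7.62
eef_pos: [0.4893, 0.1932, 0.0489]
tcp_rot: [180.0, 0.2, -172.2]
ft_force: [5.9, 1.0, 6.4]
gripper_width: 0.0544
gripper_force: 63.4
time: 8.0
eef_pos: [0.4885, 0.1931, 0.049]
tcp_rot: [179.9, 0.2, -172.2]
ft_force: [5.4, 0.7, 4.4]
gripper_width: 0.0548
gripper_force: 63.2
```

```bash
python3 -m jog '0 0 -1 0 0.1;0 0 -2.5 0 0.1;0 0 -4 0 0.1;0 0 -4 0 0.1'
```

```text
time: 8.5
eef_pos: [0.4883, 0.1927, 0.052]
tcp_rot: [180.0, 0.2, -172.3]
ft_force: [7.7, 0.5, -6.8]
gripper_width: 0.0538
gripper_force: 64.7
```

```bash
python3 -m jog '0 0 -2 0 0.1;0 0 -4 0 0.1;0 0 -4 0 0.1';python3 -m jog '0 0 -2 0 0.1;0 0 -4 0 0.1;0 0 -4 0 0.1'
```

```text
time: 8.88
eef_pos: [0.4882, 0.1927, 0.056]
tcp_rot: [180.0, 0.2, -172.3]
ft_force: [7.8, 1.1, -6.3]
gripper_width: 0.0542
gripper_force: 64.8
time: 9.25
eef_pos: [0.4854, 0.1921, 0.0594]
tcp_rot: [-180.0, -0.2, -172.2]
ft_force: [0.3, -0.3, -4.0]
gripper_width: 0.0541
gripper_force: 65.2
```

```bash
python3 -m jog '0 0 -4 0 0.1;0 0 -9 0 0.1;0 0 -15 0 0.1;0 0 -22 0 0.1;0 0 -30 0 0.1';python3 -m jog '0 0 -8 0 0.1;0 0 -17 0 0.1;0 0 -26 0 0.1;0 0 -34 0 0.1;0 0 -34 0 0.1'
python3 - <<'E'
from h import *
togo(475,0,130,180)
for n in("top","side"):
    p,d=read_camera(n);np.save(n+"3.npy",d)
    a=p[100:260,120:330,::-1] if n=="top" else p[140:310,190:400,::-1]
    cv2.imwrite(f"pics/{n}3.png",a)
a,b=[cv2.resize(cv2.imread(f"pics/{n}3.png"),(390,310),interpolation=cv2.INTER_CUBIC) for n in("top","side")]
cv2.imwrite("pics/b3.png",np.hstack([a,b]))
E
```

```text
time: 9.88
eef_pos: [0.4869, 0.1924, 0.0909]
tcp_rot: [180.0, 0.0, -172.2]
ft_force: [-0.3, -0.8, -4.1]
gripper_width: 0.0541
gripper_force: 65.3
time: 10.5
eef_pos: [0.4873, 0.1926, 0.125]
tcp_rot: [180.0, 0.1, -172.2]
ft_force: [-1.1, -0.1, -4.9]
gripper_width: 0.0542
gripper_force: 65.3
shift [  38.2 -189.2   -5.1] turn 7.8 time 10.5 q [-32  23   6 114  -4  44  74]
```

View pics/b3.png

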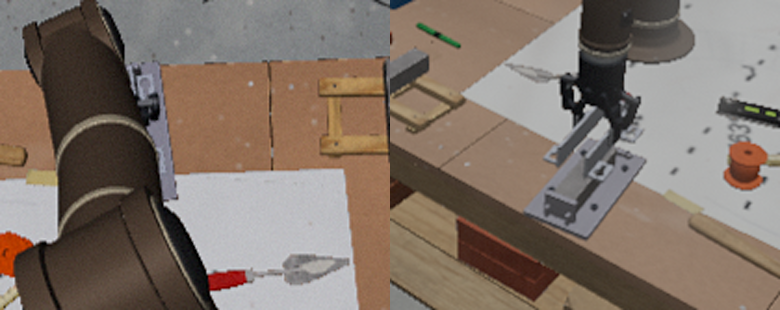

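The side half shows the frame held clear at (590,140). The prism is still on the base at (590,180), and the bare table to the left is free. I move the frame over.

```bash
python3 -m jog '8 -38 -2 1.5 0.1;15 -76 -4 3 0.1;23 -114 -5 4.5 0.1;30 -152 -5 6 0.1;38 -189 -5 7.8 0.1';python3 -m jog '0 0 15 0 0.1;0 0 35 0 0.1;0 0 55 0 0.1;0 0 72 0 0.1;0 0 78 0 0.1'
python3 -c "
from h import *
togo(475,0,37,180)"
```

```text
time: 11.22
eef_pos: [0.4745, -0.0013, 0.129]
tcp_rot: [-180.0, -0.0, 179.9]
ft_force: [0.8, -0.4, -4.3]
gripper_width: 0.0541
gripper_force: 65.3
time: 11.85
eef_pos: [0.474, 0.0007, 0.0499]
tcp_rot: [-180.0, -0.1, -180.0]
ft_force: [0.7, 0.2, -4.6]
gripper_width: 0.0541
gripper_force: 65.2
shift [-1.1 -0.7 12.9] turn 0.0 time 11.85 q [-13  27   9 123  -8  31  92]
```

```bash
python3 -m jog '0 0 3 0 0.1;0 0 6 0 0.1;0 0 9 0 0.1;0 0 11 0 0.1;0 0 11 0 0.1'; python3 -m jog '0 0 1 0 0.1;0 0 2 0 0.1;0 0 2 0 0.1'
```

```text
time: 12.48
eef_pos: [0.4748, -0.0, 0.0403]
tcp_rot: [180.0, 0.0, 180.0]
ft_force: [0.2, -0.7, -4.7]
gripper_width: 0.0538
gripper_force: 65.2
time: 12.85
eef_pos: [0.4748, 0.0, 0.0382]
tcp_rot: [180.0, -0.0, 180.0]
ft_force: [-0.4, 0.4, -3.4]
gripper_width: 0.0542
gripper_force: 65.2
```

```bash
python3 -m jog '0 0 1 0 0.1;0 0 2 0 0.1;0 0 2 0 0.1';
```

```text
time: 13.22
eef_pos: [0.4748, 0.0, 0.0369]
tcp_rot: [180.0, 0.0, 180.0]
ft_force: [-3.8, -0.1, 6.4]
gripper_width: 0.0542
gripper_force: 66.7
```

Landed. I release, rise and look from above.

```bash
python3 -m jog '0 0 0 0 -0.4;0 0 0 0 -0.7;0 0 0 0 -1;0 0 0 0 -1';python3 -m jog '0 0 -15 0 -1;0 0 -45 0 -1;0 0 -90 0 -1;0 -20 -140 0 -1;0 -60 -160 0 -1'; python3 -m jog '0 -40 0 0 -1;0 -80 0 0 -1;0 -80 0 0 -1'
python3 - <<'E'
from h import *
for n in("top","side"):
    p,d=read_camera(n);np.save(n+"4.npy",d);cv2.imwrite(f"pics/{n}4.png",p[...,::-1])
    for k,z in dict(prism_centre=.032,frame_grip=.022,mould_base=0).items():
        print(n,k,[(np.round(x["centre"],1).tolist(),round(x["confidence"],2),np.round(atz(n,x["centre"],z),4).tolist()) for x in mark_of(n,k)[:2]])
a=cv2.resize(cv2.imread("pics/top4.png")[100:270,130:370],(480,340),interpolation=cv2.INTER_CUBIC)
b=cv2.resize(cv2.imread("pics/side4.png")[140:310,190:350],(320,340),interpolation=cv2.INTER_CUBIC)
cv2.imwrite("pics/b4.png",np.hstack([a,b]))
C=cloud("top",np.load("top4.npy"))
for nm,b in dict(prism=(.38,.62,.12,.27,.045,.06),frame=(.36,.6,-.06,.06,.035,.06)).items():
    m=(C[...,0]>b[0])&(C[...,0]<b[1])&(C[...,1]>b[2])&(C[...,1]<b[3])&(C[...,2]>b[4])&(C[...,2]<b[5])
    q=cv2.minAreaRect((C[m][:,:2]*1000).astype(np.float32));print(nm,m.sum(),np.median(C[m][:,2]),np.round(q[0],1),np.round(q[1],1),round(q[2],1))
E
```

```text
time: 13.72
eef_pos: [0.4749, -0.0, 0.0363]
tcp_rot: [180.0, 0.0, 180.0]
ft_force: [0.3, 0.1, 0.3]
gripper_width: 0.0852
gripper_force: 0.0
time: 14.35
eef_pos: [0.4761, -0.0594, 0.2002]
tcp_rot: [179.9, 0.3, -179.8]
ft_force: [1.0, -0.2, -0.7]
gripper_width: 0.0854
gripper_force: 0.0
time: 14.72
eef_pos: [0.4743, -0.1433, 0.1975]
tcp_rot: [-179.9, 0.1, 179.7]
ft_force: [0.0, 0.0, -0.6]
gripper_width: 0.0855
gripper_force: 0.0
top prism_centre [([163.2, 191.7], 0.83, [0.5086, 0.1889, 0.032]), ([152.4, 333.4], 0.35, [0.5286, -0.251, 0.032])]
top frame_grip [([176.2, 254.6], 0.6, [0.4633, -0.0048, 0.022])]
top mould_base []
side prism_centre [([236.1, 295.0], 0.66, [0.5076, 0.1922, 0.032])]
side frame_grip [([210.9, 254.4], 0.93, [0.4778, 0.0063, 0.022]), ([215.6, 254.2], 0.58, [0.4983, 0.0217, 0.022])]
side mould_base [([244.0, 294.2], 0.88, [0.5087, 0.1924, 0.0])]
prism 730 0.05185104830037224 [514.8 197. ] [172.2  54.2] 5.8
frame 261 0.04305279775545978 [ 4.719e+02 -4.000e-01] [ 55.  172.4] 88.7
```

View pics/b4.png

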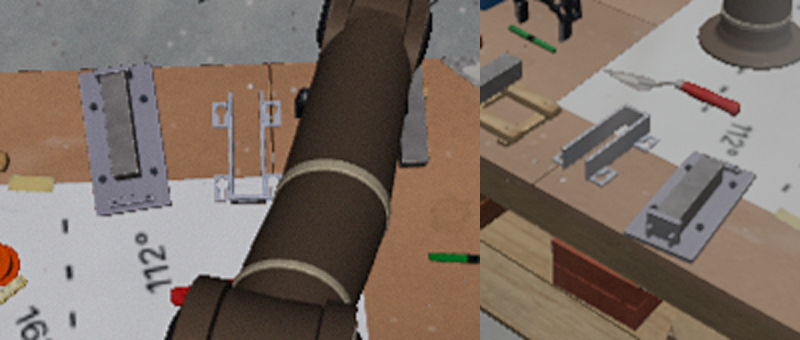

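The top half shows the prism bare on the base at (120,125) and the frame upright on the table at (247,150), both unharmed. The side half agrees.

```bash
python3 - <<'E'
from h import *
for n in("top","side"):
    C=cloud(n,np.load(n+"4.npy")).copy()
    if n=="side": C[...,2]+=.004
    a=np.radians(7.5);d=C[...,:2]*1000-[511,194.5]
    u=d@[np.cos(a),np.sin(a)];v=d@[-np.sin(a),np.cos(a)]
    m=(abs(v)<40)&(u>-110)&(u<100)&(C[...,2]>.045)&(C[...,2]<.06)
    e=[]
    for lo in range(-75,66,10):
        k=m&(u>=lo)&(u<lo+10)
        if k.sum()>3:e.append((lo+5,np.percentile(v[k],[3,97])))
    e=[(x,*np.round(y,1)) for x,y in e];print(n,[tuple(map(float,t)) for t in e])
    k=m&(abs(v)<15);print("u range",np.percentile(u[k],[.5,99.5]))
    e=np.array(e);mid=(e[:,1]+e[:,2])/2;print("mid fit",np.polyfit(e[:,0],mid,1),"width",(e[:,2]-e[:,1]).mean())
togo(507,194.5,120,187.5)
E
```

```text
top [(-70.0, -18.3, 18.6), (-60.0, -18.6, 19.2), (-50.0, -18.2, 18.3), (-40.0, -18.8, 19.9), (-30.0, -17.8, 18.1), (-20.0, -18.4, 18.9), (-10.0, -17.9, 19.9), (0.0, -18.9, 18.5), (10.0, -19.2, 20.0), (20.0, -18.3, 18.1), (30.0, -18.8, 18.3), (40.0, -17.4, 19.1), (50.0, -19.0, 18.9), (60.0, -17.6, 19.5), (70.0, -19.0, 18.1)]
u range [-81.09024087  88.20228654]
mid fit [-0.00075  0.24   ] width 37.306666666666665
side [(-70.0, -18.6, 18.2), (-60.0, -19.5, 18.4), (-50.0, -19.7, 17.6), (-40.0, -21.3, 18.8), (-30.0, -14.3, 18.7), (-20.0, -17.8, 19.1), (-10.0, -18.1, 19.7), (0.0, -20.0, 19.1), (10.0, -18.0, 19.8), (20.0, -19.3, 19.0), (30.0, -18.3, 18.7), (40.0, -19.9, 18.8), (50.0, -19.5, 18.9), (60.0, -17.5, 18.5), (70.0, -19.8, 19.6)]
u range [-74.42570767  96.13359444]
mid fit [0.00216071 0.04333333] width 37.633333333333326
shift [-32.5 333.6  76.4] turn -7.4 time 15.125 q [ -3  15  17 114  -5  52 106]
```

```bash
python3 -m jog '-5 55 0 -1 -1;-11 110 0 -2 -1;-16 165 0 -4 -1;-22 220 5 -5 -1;-28 275 15 -6 -1'; python3 -m jog '0 20 15 -1 -1;0 40 30 -1.4 -1;0 58 60 -1.4 -1;0 58 60 -1.4 -1;0 58 60 -1.4 -1'
python3 -c "
from h import *
togo(509,194.5,45,187.6)"
```

```text
time: 15.75
eef_pos: [0.503, 0.1374, 0.1816]
tcp_rot: [180.0, 0.1, -174.0]
ft_force: [1.2, -0.4, 0.1]
gripper_width: 0.0854
gripper_force: 0.0
time: 16.38
eef_pos: [0.4972, 0.1913, 0.1217]
tcp_rot: [-180.0, -0.0, -172.7]
ft_force: [0.9, -0.8, 0.2]
gripper_width: 0.0852
gripper_force: 0.0
shift [-12.1   1.7  76.7] turn -0.3 time 16.375 q [-31  24   6 112  -3  44  74]
```

```bash
python3 -m jog '-12 1.7 15 -0.3 -1;-12 1.7 32 -0.3 -1;-12 1.7 50 -0.3 -1;-12 1.7 50 -0.3 -1'
python3 -c "
from h import *
togo(509,194.5,45,187.6)"
```

```text
time: 16.88
eef_pos: [0.5075, 0.1947, 0.0703]
tcp_rot: [-179.9, -0.1, -172.4]
ft_force: [0.6, -1.0, -0.0]
gripper_width: 0.0855
gripper_force: 0.0
shift [-1.5 -0.3 25.3] turn 0.0 time 16.875 q [-30  29   5 113  -4  39  75]
```

```bash
python3 -m jog '-1.5 0 8 0 -1;-1.5 0 17 0 -1;-1.5 0 25 0 -1;-1.5 0 25 0 -1'
python3 -m jog '0 0 0 0 -0.08;0 0 0 0 -0.08;0 0 0 0 -0.08;0 0 0 0 -0.05'
python3 -m jog '0 0 0 0 -0.02;0 0 0 0 0.0;0 0 0 0 0.02;0 0 0 0 0.03;0 0 0 0 0.03'
```

```text
time: 17.38
eef_pos: [0.5095, 0.1959, 0.0455]
tcp_rot: [-180.0, -0.1, -172.3]
ft_force: [0.1, 0.4, -0.8]
gripper_width: 0.0857
gripper_force: 0.0
time: 17.88
eef_pos: [0.5101, 0.1962, 0.0464]
tcp_rot: [180.0, 0.0, -172.3]
ft_force: [-0.1, 0.2, 0.9]
gripper_width: 0.0449
gripper_force: 0.0
time: 18.5
eef_pos: [0.5101, 0.1955, 0.0463]
tcp_rot: [-180.0, -0.0, -172.4]
ft_force: [-0.4, -3.7, 2.6]
gripper_width: 0.0417
gripper_force: 1.7
```

```bash
python3 -m jog '0 -0.7 0 0 0.03;0 -0.7 0 0 0.03;0 -0.7 0 0 0.04'
python3 -m jog '0 0 0 0 0.05;0 0 0 0 0.05;0 0 0 0 0.05'
python3 -m jog '0 0 0 0 0.06;0 0 0 0 0.06;0 0 0 0 0.06'
```

```text
time: 18.88
eef_pos: [0.5101, 0.1953, 0.0463]
tcp_rot: [-180.0, -0.0, -172.3]
ft_force: [0.4, -2.6, 2.0]
gripper_width: 0.0407
gripper_force: 1.2
time: 19.25
eef_pos: [0.5102, 0.1952, 0.0464]
tcp_rot: [-180.0, 0.0, -172.3]
ft_force: [-0.2, -3.9, 2.2]
gripper_width: 0.0403
gripper_force: 2.1
time: 19.62
eef_pos: [0.5102, 0.1949, 0.0464]
tcp_rot: [-180.0, 0.0, -172.3]
ft_force: [-0.4, -4.0, 4.1]
gripper_width: 0.0405
gripper_force: 2.6
```

```bash
python3 -m jog '0 0 0 0 0.07;0 0 0 0 0.07;0 0 0 0 0.07'
python3 -m jog '0 0 0 0 0.075;0 0 0 0 0.075;0 0 0 0 0.075'
```

```text
time: 20.0
eef_pos: [0.5102, 0.1949, 0.0464]
tcp_rot: [-180.0, 0.0, -172.4]
ft_force: [-0.2, -5.3, 3.7]
gripper_width: 0.04
gripper_force: 9.0
time: 20.38
eef_pos: [0.5102, 0.1949, 0.0464]
tcp_rot: [-180.0, -0.0, -172.4]
ft_force: [0.1, -5.8, 5.0]
gripper_width: 0.0399
gripper_force: 15.1
```

```bash
python3 -m jog '0 0 0 0 0.083;0 0 0 0 0.083;0 0 0 0 0.083'
python3 -m jog '0 0 -1 0 0.083;0 0 -2 0 0.083;0 0 -4 0 0.083;0 0 -6 0 0.083;0 0 -6 0 0.083'
```

```text
time: 20.75
eef_pos: [0.5102, 0.1949, 0.0465]
tcp_rot: [-180.0, 0.0, -172.4]
ft_force: [-1.0, -5.2, 5.4]
gripper_width: 0.0399
gripper_force: 25.1
time: 21.38
eef_pos: [0.5101, 0.1955, 0.0524]
tcp_rot: [180.0, 0.0, -172.3]
ft_force: [-0.0, 0.2, -5.8]
gripper_width: 0.0397
gripper_force: 25.2
```

Held at 25 N. I lift it and carry it across.

```bash
python3 -m jog '0 0 -5 0 0.083;0 0 -13 0 0.083;0 0 -25 0 0.083;0 0 -38 0 0.083;0 0 -50 0 0.083'; python3 -m jog '0 0 -12 0 0.083;0 0 -24 0 0.083;0 0 -36 0 0.083;0 0 -44 0 0.083;0 0 -48 0 0.083'
python3 -c "
from h import *
togo(512.7,-165.5,150,178.8)"
```

```text
time: 22.0
eef_pos: [0.5103, 0.1955, 0.1036]
tcp_rot: [180.0, 0.0, -172.3]
ft_force: [-0.1, 0.4, -5.7]
gripper_width: 0.0398
gripper_force: 25.2
time: 22.62
eef_pos: [0.5102, 0.1955, 0.1508]
tcp_rot: [180.0, 0.0, -172.3]
ft_force: [0.1, 0.5, -5.7]
gripper_width: 0.0397
gripper_force: 25.3
shift [  45.8 -358.1    0.8] turn 8.9 time 22.625 q [-31  23   6 109  -3  48  74]
```

```bash
python3 -m jog '1 -8 0 0.2 0.083;3 -25 0 0.7 0.083;6 -50 0 1.3 0.083;10 -80 0 2 0.083;14 -110 0 2.8 0.083'; python3 -m jog '4 -31 0 0.8 0.083;8 -62 0 1.6 0.083;12 -94 0 2.4 0.083;16 -125 0 3.2 0.083;19 -152 0 3.9 0.083'
python3 -c "
from h import *
togo(512.7,-165.5,150,178.8)"
```

```text
time: 23.25
eef_pos: [0.5105, 0.0814, 0.1501]
tcp_rot: [-180.0, -0.0, -175.3]
ft_force: [0.5, 0.3, -5.5]
gripper_width: 0.0394
gripper_force: 25.3
time: 23.88
eef_pos: [0.5038, -0.0719, 0.1502]
tcp_rot: [-180.0, -0.0, -179.2]
ft_force: [0.5, 0.1, -5.7]
gripper_width: 0.0396
gripper_force: 25.3
shift [ -7.6 -93.7   0.3] turn 2.0 time 23.875 q [ -7  20  12 115  -5  46  99]
```

```bash
python3 -m jog '-2 -25 0 0.5 0.083;-4 -50 0 1 0.083;-6 -72 0 1.6 0.083;-7.6 -86 0 2 0.083;-7.6 -93 0 2 0.083'; python3 -m jog '0 0 0 0 0.083;0 0 0 0 0.083'
python3 - <<'E'
from h import *
togo(512.7,-165.5,66,178.8)
p,d=read_camera("side");np.save("side5.npy",d);a=p[90:230,130:300,::-1]
cv2.imwrite("pics/s5.png",cv2.resize(a,None,fx=4,fy=4,interpolation=cv2.INTER_CUBIC))
E
```

```text
time: 24.5
eef_pos: [0.5139, -0.1624, 0.1502]
tcp_rot: [180.0, -0.0, 178.9]
ft_force: [-0.6, 0.3, -5.1]
gripper_width: 0.0397
gripper_force: 25.4
time: 24.75
eef_pos: [0.5141, -0.1604, 0.1502]
tcp_rot: [180.0, -0.0, 179.0]
ft_force: [0.6, 0.0, -5.6]
gripper_width: 0.0395
gripper_force: 25.3
shift [ 1.3 -5.2 84.2] turn 0.2 time 24.75 q [  1  22  14 111  -7  48 108]
```

View pics/s5.png

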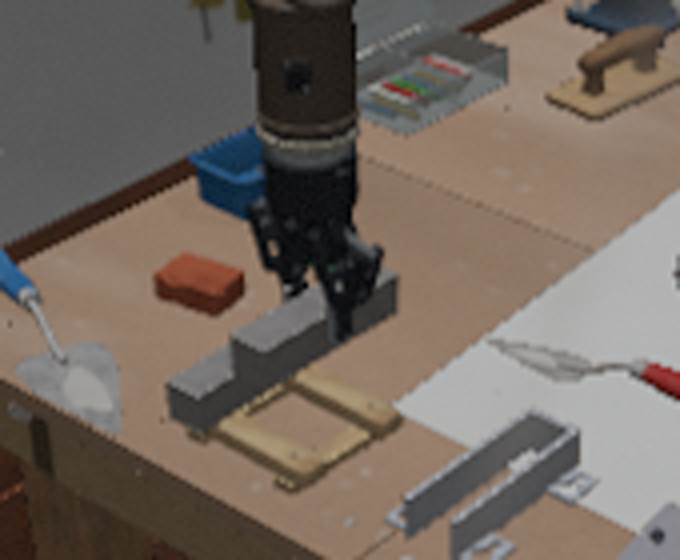

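The held prism at (330,310) is level and parallel to the first one at (200,390). The free battens are at (310,420). I descend, then creep.

```bash
python3 -m jog '1 -4 5 0 0.083;1.3 -5.2 15 0.2 0.083;1.3 -5.2 27 0.2 0.083;1.3 -5.2 40 0.2 0.083;1.3 -5.2 50 0.2 0.083'; python3 -m jog '0 0 8 0 0.083;0 0 16 0 0.083;0 0 22 0 0.083;0 0 26 0 0.083;0 0 26 0 0.083'
python3 -c "
from h import *
togo(512.7,-165.5,65,178.8)"
```

```text
time: 25.42
eef_pos: [0.5124, -0.1664, 0.099]
tcp_rot: [180.0, -0.1, 178.8]
ft_force: [-0.5, -0.4, -5.9]
gripper_width: 0.0393
gripper_force: 25.3
time: 26.05
eef_pos: [0.5126, -0.1665, 0.0741]
tcp_rot: [180.0, -0.0, 178.8]
ft_force: [-0.5, 0.1, -5.7]
gripper_width: 0.0395
gripper_force: 25.3
shift [-0.1  1.   9.1] turn -0.0 time 26.05 q [  3  29  12 114  -9  39 110]
```

```bash
python3 -m jog '0 1 1.5 0 0.083;0 1 3 0 0.083;0 1 4.5 0 0.083;0 1 6 0 0.083;0 1 6 0 0.083'; python3 -m jog '0 0 1 0 0.083;0 0 1.5 0 0.083;0 0 1.5 0 0.083'
```

```text
time: 26.68
eef_pos: [0.5126, -0.1656, 0.0681]
tcp_rot: [180.0, -0.0, 178.8]
ft_force: [0.2, 0.4, -6.3]
gripper_width: 0.0396
gripper_force: 25.3
time: 27.05
eef_pos: [0.5127, -0.1656, 0.0667]
tcp_rot: [180.0, -0.0, 178.8]
ft_force: [-0.4, -0.3, -6.1]
gripper_width: 0.0398
gripper_force: 25.3
```

```bash
python3 -m jog '0 0 0.7 0 0.083;0 0 1.2 0 0.083;0 0 1.2 0 0.083'; python3 -m jog '0 0 0.6 0 0.083;0 0 1 0 0.083;0 0 1 0 0.083'
```

```text
time: 27.42
eef_pos: [0.5126, -0.1656, 0.0655]
tcp_rot: [180.0, -0.0, 178.8]
ft_force: [-0.3, 0.7, -5.8]
gripper_width: 0.0397
gripper_force: 25.3
time: 27.8
eef_pos: [0.5127, -0.1656, 0.0645]
tcp_rot: [180.0, -0.0, 178.8]
ft_force: [-0.8, 0.0, -5.6]
gripper_width: 0.0395
gripper_force: 25.4
```

```bash
python3 -m jog '0 0 0.5 0 0.083;0 0 0.8 0 0.083;0 0 0.8 0 0.083'; python3 -m jog '0 0 0.4 0 0.083;0 0 0.8 0 0.083;0 0 0.8 0 0.083'
```

```text
time: 28.18
eef_pos: [0.5127, -0.1656, 0.0645]
tcp_rot: [180.0, 0.0, 178.8]
ft_force: [-3.3, 1.8, 5.3]
gripper_width: 0.0397
gripper_force: 26.7
time: 28.55
eef_pos: [0.5127, -0.1656, 0.0644]
tcp_rot: [180.0, 0.0, 178.8]
ft_force: [-6.2, 1.9, 15.0]
gripper_width: 0.0399
gripper_force: 27.8
```

Landed. I unload the press, open gently and only part way, then rise.

```bash
python3 -m jog '0 0 -0.5 0 0.083;0 0 -0.9 0 0.083;0 0 -0.9 0 0.075;0 0 -0.9 0 0.065;0 0 -0.9 0 0.05'; python3 -m jog '0 0 0 0 0.03;0 0 0 0 0;0 0 0 0 -0.05;0 0 0 0 -0.15;0 0 0 0 -0.2';python3 -m jog '0 0 0 0 -0.2;0 0 -8 0 -0.2;0 0 -20 0 -0.2;0 0 -35 0 -0.2;0 0 -55 0 -0.2'; python3 -m jog '0 30 -50 0 -0.2;0 80 -90 0 -0.2;0 130 -90 0 -0.2;0 190 -90 0 -0.2;0 240 -90 0 -0.2'; python3 -m jog '0 50 0 0 -0.5;0 100 0 0 -0.5;0 100 0 0 -0.5'
python3 - <<'E'
from h import *
for n in("top","side"):
    p,d=read_camera(n);np.save(n+"6.npy",d);cv2.imwrite(f"pics/{n}6.png",p[...,::-1])
C=cloud("top",np.load("top6.npy"))
for nm,b in dict(new=(.38,.65,-.205,-.1,.06,.08),first=(.38,.65,-.32,-.21,.06,.08),frame=(.36,.6,-.06,.06,.035,.06)).items():
    m=(C[...,0]>b[0])&(C[...,0]<b[1])&(C[...,1]>b[2])&(C[...,1]<b[3])&(C[...,2]>b[4])&(C[...,2]<b[5])
    if m.sum()>20:q=cv2.minAreaRect((C[m][:,:2]*1000).astype(np.float32));print(nm,m.sum(),np.median(C[m][:,2]),np.round(q[0],1),np.round(q[1],1),round(q[2],1))
a=cv2.resize(cv2.imread("pics/top6.png")[100:270,160:400],(480,340),interpolation=cv2.INTER_CUBIC)
b=cv2.resize(cv2.imread("pics/side6.png")[120:290,160:320],(320,340),interpolation=cv2.INTER_CUBIC)
cv2.imwrite("pics/b6.png",np.hstack([a,b]))
E
```

```text
time: 29.18
eef_pos: [0.5134, -0.1658, 0.0641]
tcp_rot: [-180.0, 0.1, 178.8]
ft_force: [-0.1, 0.3, -1.0]
gripper_width: 0.0405
gripper_force: 0.0
time: 29.8
eef_pos: [0.5127, -0.1656, 0.0639]
tcp_rot: [180.0, 0.0, 178.8]
ft_force: [0.1, -0.0, -0.0]
gripper_width: 0.0512
gripper_force: 0.0
time: 30.42
eef_pos: [0.5127, -0.1656, 0.1202]
tcp_rot: [-180.0, 0.0, 178.8]
ft_force: [0.2, 0.1, 0.0]
gripper_width: 0.051
gripper_force: 0.0
time: 31.05
eef_pos: [0.5178, 0.0767, 0.2105]
tcp_rot: [179.9, 0.1, 178.8]
ft_force: [0.9, -0.5, 0.2]
gripper_width: 0.0513
gripper_force: 0.0
time: 31.42
eef_pos: [0.5193, 0.1793, 0.2098]
tcp_rot: [179.9, 0.0, 179.2]
ft_force: [0.5, 0.2, 0.3]
gripper_width: 0.0642
gripper_force: 0.0
new 701 0.06935547852852042 [ 513.1 -165.1] [ 40.7 162.6] 88.6
first 711 0.06937972902993139 [ 511.7 -250.4] [162.   41.3] 0.9
frame 261 0.04351664580654124 [4.712e+02 3.000e-01] [ 55.  170.5] 89.8
```

View pics/b6.png

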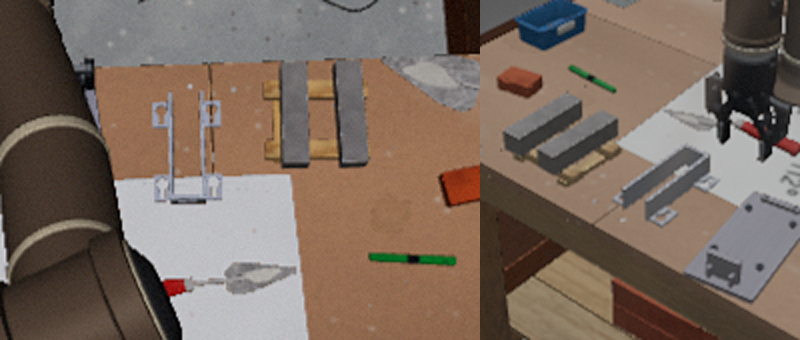

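Both prisms lie on the rack across both battens, at (295,110) and (350,110), with a 45 mm gap. The frame stands upright at (187,150), the mould is empty and the robot is clear.

```bash
python3 -m jog '0 0 0 0 -0.5;0 0 0 0 -0.5'; python3 -c "
from bench import *
print(hand_in())"
```

```text
time: 31.78
eef_pos: [0.5202, 0.173, 0.2092]
tcp_rot: [-180.0, 0.0, 178.7]
ft_force: [0.8, 0.1, -0.1]
gripper_width: 0.0637
gripper_force: 0.0
the job is handed in; nothing more can be done
None
```

The job was handed in at about 32 s: the frame stands upright on the bare table and the new prism lies across both battens on the rack's free half, about 45 mm from the first, after being gripped at 25–28 N and set down softly.

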